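# Change the spent foil roll on the dispenser

## Robot

A 6-joint arm with a two-finger parallel gripper is mounted at the origin on a cart in front of the work surface, level with it; the furniture and walls round the work are solid. World frame = base frame: x ahead of the robot, y to its left, z up, the work surface at z = 0. Lengths are in m, angles in degrees, forces in N, time in s.
With the tool pointing down it reaches from about 0.25 to 0.725 m from the base axis. Payload 9.7 kg.
Tool frame: the origin (TCP) lies between the finger pads; the fingertips stand 17 mm ahead of it and the grasp point (between the pads) lies 2 mm behind it; z points along the fingers, y is the direction in which the jaws open and shut (so a half turn about z gives the same grasp; the last joint's range is limited). The gripper opens to 85 mm and grips with 20 to 120 N. Pads are 22 mm wide; open, the fingers measure 114 mm over their backs; the gripper's body (76 mm by 85 mm) begins 54 mm behind the grasp point. The pads swing forward as they close: fully open they stand 13 mm farther back than shut.
Start: joints at [71.448, 4.979, 10.078, 95.1, 0, 90], TCP at [0.175, 0.521, 0.248] pointing down, gripper open.
Joint ranges: [-179.16, 179.16], [-48.56, 103.87], [-65.8, 70.77], [-126.05, 130.52], [-82.76, 87.17], [-180, 180]. Speed limits (degrees/s): [127.2, 127.2, 147.25, 180, 180, 180].

## Interface

Orientations are given as [roll, pitch, yaw] about the fixed x, y, z axes, in that order (R = Rz(yaw) Ry(pitch) Rx(roll)).
In Python, from workcell import monitor, cams, order gives the robot as it stands. The module is installed in compiled form; this text tells all that it offers.
- The arm moves only by the shell command python3 -m handwheel 'ROWS' [OPENING] [FORCE]. ROWS is JSON, a list of rows, each a list of 6 numbers: the shift along the tool's x, y, z in m, then the turn, a rotation vector about the tool's x, y, z in degrees. In form: [[tx, ty, tz, wx, wy, wz], ...]. A call has exactly 8 rows; each row shifts and turns the commanded pose from where the row before left it, along the tool's axes as they then stand; what a row does not reach is not made up. A row lasts 1/12 s, in which the tool goes at most 41.7 mm and 7.16 degrees, less where a joint would pass 70% of its speed; a pose out of reach is approached as far as the arm can. A call is refused whole if a number of a shift passes 0.0417 or a number of a turn 7.16, either way. A call with a gripper value outside its range is refused whole. OPENING is the opening, from -1 (shut) to 1 (fully open), set as the call begins (- or left out, the last holds). The fingers move at their own pace and stop on an object; FORCE is the grip in N (left out, the last holds). Time passes only in rows, so rows that do not move let the fingers close, or fill a call up. It gives the time, the measured TCP pose, the force and the opening at its end, in the units of the state.
- monitor.get_obs(): the state, without advancing time (a new reading comes with each control period).
- cams.camera(name): name is "side" or "top"; returns a dict with "img" (480x640x3 uint8, red, green, blue), "depth" (480x640 float32, m along the optical axis (not along the pixel's ray), 0 where there is no reading), "fx", "fy", "cx", "cy" (pixels), "distortion" ([k1, k2, p1, p2, k3] as OpenCV has them; the pictures are not rectified), "rvec" (rotation vector, rad) and "tvec" (3), from world to camera coordinates, as OpenCV has them. Camera axes: x right, y down, z forward; pixel columns grow to the right and rows downward; lengths in m; the calibration is good to about 2 mm. A picture is of the moment at which its call begins.
- order.job_done(): hands the job in, once; it reports no verdict.
The state is a dict: "time": time; "q": joint angles; "qd": joint speeds; "joint_efforts": joint torques, N m; "ee_pos": TCP position; "tcp_rot": TCP orientation; "wrist_force": force on the tool from outside, world axes, zero at the start; "torque": the same for the moment, N m; "opening": finger opening in m.
Only numpy, scipy, OpenCV 4.12 (cv2) and the standard library are available. Lean on these libraries where they do the work, as an engineer would, in place of code of your own. Each camera call takes 0.05 s, during which the arm holds its last target. There are 200 camera calls.

## Task

The copper foil on the dispenser is running out. Change it for the full roll of the same width from the spool pegs, put the part-used roll on the peg that this leaves empty, and finish with the brass cap back over the dispenser's post, lying flat on the fresh roll. Leave the wide roll on its peg, and do not knock over the white tub.

Things in the scene. Friction and masses are not known exactly. Their poses are not given: they have to be found in the camera images.
- dispenser: foil dispenser, fixed: pale wooden board 128x96 mm, 15 mm thick, with an upright 12 mm steel post, rounded tip 59 mm above the bench. Origin: post axis, bench level; z up. Board reaches 86 mm to own -x, 42 mm to +x, 48 mm to each side; at 60 to 86 mm to -x are guide pins and a tear-off blade, tops 41 mm above the bench. A roll lies flat on it round the post, underside 15 mm above the bench.
- peg_a: spool peg, fixed: dark grey steel disc, 84 mm across, 15 mm thick, with an upright 12 mm steel post on its axis, rounded tip 59 mm above the bench. Origin: axis, bench level; z up. A roll lies flat on the disc round the post, underside 15 mm above the bench. One peg holds the fresh roll at the start, the other the wide one.
- peg_b: second spool peg, fixed, just like peg_a: 84 mm disc 15 mm thick, 12 mm post with its tip 59 mm above the bench. Origin: axis, bench level; z up. Holds the other of the fresh and wide rolls at the start.
- cap: loose brass hold-down cap, 0.2 kg: flange 40 mm across, 8 mm thick; knurled hub 30 mm across (grasp it) up to 34 mm above the underside, closed on top. A bore from below, 24 mm wide, 30 mm deep, goes over the post. Origin: centre of underside; z up. Starts flat on the spent roll over the dispenser's post, underside 35 mm above the bench; also stands flat on the bench.
- spent_roll: part-used roll of copper foil on a card core, lying flat: 52 mm outside, 20 mm wide (high), bore 26 mm right through, 0.08 kg. Origin: centre of underside; z up. Starts on the dispenser, round the post, under the cap.
- fresh_roll: full roll of copper foil of the same width, lying flat: 68 mm outside, 20 mm wide (high), bore 26 mm right through, about 0.2 kg. Origin: centre of underside; z up. Starts on one of the pegs, round the post.
- wide_roll: full roll of wide copper foil, lying flat on the other peg: 68 mm outside, 36 mm wide (high), bore 26 mm, 0.35 kg. Origin: centre of underside; z up. It stays there.
- tub: white plastic tub with a screw cap, a bystander: 50 mm across, 84 mm high, on the right side of the bench. Origin: centre of underside; z up.

How it is judged (in metres and radians):
At the end, for the whole second after the job is handed in: Fresh roll flat on the dispenser's board and cap flat on it, both within 10 mm of its post's axis; spent roll flat on the peg that the fresh one left and wide roll flat on its own, each within 10 mm of the axis (heights to 5 mm); all at rest (horizontal distance between each of fresh_roll, cap and dispenser below 0.01 m and z of fresh_roll in the frame of dispenser between 0.011 and 0.02 m and angle between each of fresh_roll, cap's own z axis and vertical below 0.1 rad and z of cap in the frame of dispenser between 0.031 and 0.04 m and ((horizontal distance between spent_roll and peg_a below 0.01 m and z of spent_roll in the frame of peg_a between 0.011 and 0.02 m and angle between spent_roll's own z axis and vertical below 0.1 rad) or (horizontal distance between spent_roll and peg_b below 0.01 m and z of spent_roll in the frame of peg_b between 0.011 and 0.02 m and angle between spent_roll's own z axis and vertical below 0.1 rad)) and ((horizontal distance between wide_roll and peg_a below 0.01 m and z of wide_roll in the frame of peg_a between 0.011 and 0.02 m and angle between wide_roll's own z axis and vertical below 0.1 rad) or (horizontal distance between wide_roll and peg_b below 0.01 m and z of wide_roll in the frame of peg_b between 0.011 and 0.02 m and angle between wide_roll's own z axis and vertical below 0.1 rad)) and linear speed of each of cap, fresh_roll, spent_roll, wide_roll below 0.02 m/s); the robot touches nothing.
It fails at once if the wide roll is taken from its place (moved more than 30 mm) (distance of wide_roll from where it was at the start of the episode above 0.03 m).
It fails at once if the white tub is knocked over (angle between tub's own z axis and vertical above 0.6 rad).
It also fails if it takes over 104 s, if anything falls off the work surface, if the arm or the gripper's body presses on something with over 40 N, if the wrist force passes 120 N, or if a joint passes its speed limit or range.

## Working session

There is one attempt and no reset: what is moved stays moved. The work goes in short steps, Python scripts to look and compute and a shell command to move; the robot and the scene stay as the last step left them, time stands still between calls to the robot, and variables do not carry over. Pictures are saved under pics/ and viewed, about 12 in all and at most 16, crops included, and the job is handed in when it is done.

```bash
mkdir -p pics
cat > h.py <<'E'
import numpy as np, cv2
from workcell import monitor, cams, order
def shot(n):
    c=cams.camera(n); c['K']=np.array([[c['fx'],0,c['cx']],[0,c['fy'],c['cy']],[0,0,1.]]); c['D']=np.array(c['distortion'],float)
    c['R']=cv2.Rodrigues(np.array(c['rvec'],float))[0]; c['t']=np.array(c['tvec'],float).ravel(); return c
def save(c,f): cv2.imwrite('pics/'+f,c['img'][:,:,::-1])
def ray(c,uv,z):
    uv=np.array(uv,float).reshape(-1,1,2); p=cv2.undistortPoints(uv,c['K'],c['D']).reshape(-1,2)
    d=np.c_[p,np.ones(len(p))]@c['R']; o=-c['R'].T@c['t']; return o+d*((z-o[2])/d[:,2])[:,None]
def cloud(c):
    v,u=np.mgrid[0:480,0:640]; p=cv2.undistortPoints(np.stack([u,v],-1).reshape(-1,1,2).astype(float),c['K'],c['D']).reshape(-1,2)
    z=c['depth'].ravel(); P=(np.c_[p,np.ones(len(p))]*z[:,None]-c['t'])@c['R']; P[z==0]=np.nan; return P.reshape(480,640,3)
E
python3 - <<'E'
from h import *
np.set_printoptions(precision=4,suppress=True)
o=monitor.get_obs(); print(o)
for n in('top','side'):
    c=shot(n); save(c,n+'0.png'); print(n,c['fx'],-c['R'].T@c['t'],c['R'][2],c['D'])
    np.save(n+'0.npy',cloud(c))
E
```

```text
{'time': 0.0, 'q': array([71.4474,  5.0117, 10.0314, 95.0993, -0.0022, 90.0018]), 'qd': array([-0.0597, -0.023 , -0.0028,  0.0247,  0.0537,  0.0817]), 'joint_efforts': array([ -0.0015, -52.0384,  46.4808,   0.0159,  -0.0002,  -0.    ]), 'ee_pos': array([0.1749, 0.5212, 0.2475]), 'tcp_rot': array([-179.9203,    0.0022,  161.4457]), 'wrist_force': array([-0.5762,  0.0393, -0.0605]), 'torque': array([-0.0234, -0.0754,  0.0078]), 'opening': 0.0853786504907259}
top 580.9034194442145 [ 0.3584 -0.0481  1.2516] [ 0.1562  0.0259 -0.9874] [-0.0914  0.      0.      0.      0.    ]
side 448.0402524972801 [ 0.5036 -0.8645  0.7173] [ 0.011   0.7769 -0.6296] [0.0063 0.     0.     0.     0.    ]
```

View pics/top0.png

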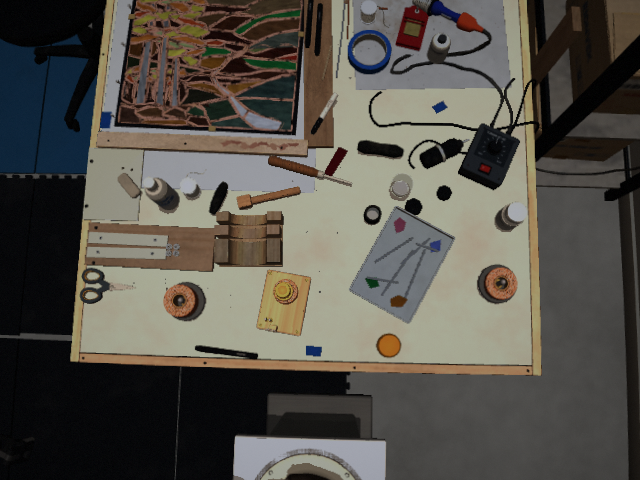

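View pics/side0.png

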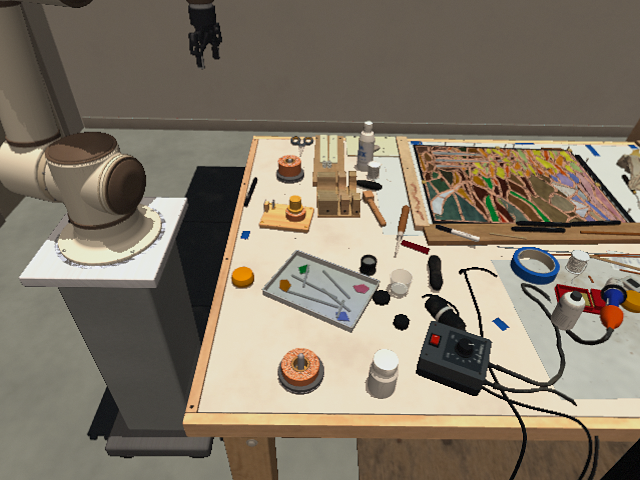

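The top view shows pegs at about (180,300) and (497,285), the dispenser with the cap at (285,291), and the tub at (513,216). The side view shows pegs at (290,165) and (300,370), the dispenser at (293,212), and the tub at (383,372). Next I'll measure them.

```bash
python3 - <<'E'
from h import *
np.set_printoptions(precision=4,suppress=True)
P=np.load('top0.npy'); S=np.load('side0.npy'); ct=shot('top')
for nm,(u,v),r in(('L',(180,300),32),('R',(497,285),32),('cap',(285,291),20),('tub',(513,216),18)):
    q=P[v-r:v+r,u-r:u+r].reshape(-1,3); print(nm,'heights',np.histogram(q[:,2],np.arange(-.0025,.1,.005))[0])
for nm,(u,v) in (('L',(290,165)),('R',(300,370)),('cap',(295,205))):
    q=S[v-25:v+25,u-25:u+25].reshape(-1,3); print('side',nm,np.histogram(q[:,2],np.arange(-.0025,.1,.005))[0])
E
python3 - <<'E'
import cv2,numpy as np
a=cv2.imread('pics/top0.png'); b=cv2.imread('pics/side0.png')
f=lambda im,u,v,r:cv2.resize(im[v-r:v+r,u-r:u+r],(266,266),interpolation=cv2.INTER_CUBIC)
cv2.imwrite('pics/crops.png',np.vstack([np.hstack([f(a,180,300,33),f(a,285,300,38),f(a,497,285,33)]),np.hstack([f(b,290,165,33),f(b,288,212,33),f(b,300,370,33)])]))
E
```

```text
L heights [1666  207  152  277   78   27   25   42   26  132  516   81    6    0
    0    0    0    0    0    0]
R heights [1673  156  141  229   43   37  270  383   29    5    4   18    5    0
    0    0    0    0    0    0]
cap heights [ 59   8 308 650  64   4  68 115  76  28   5   6   9  70  92   7   0   0
   0   0]
tub heights [361  38  19  14  21  17  18  23  17  23  47  55  16   8  23  26 196 116
   4   0]
side L [990 128  97 157  31  36  39  30  33  77 172   4   2   0   0   0   0   0
   0   0]
side R [681  68 132 317  84  82 222 687  14  10  11  23   8   0   0   0   0   0
   0   0]
side cap [758  87 281 492  49  40  60  90  59  27  26  31  24  49  31   0   0   0
   0   0]
```

View pics/crops.png

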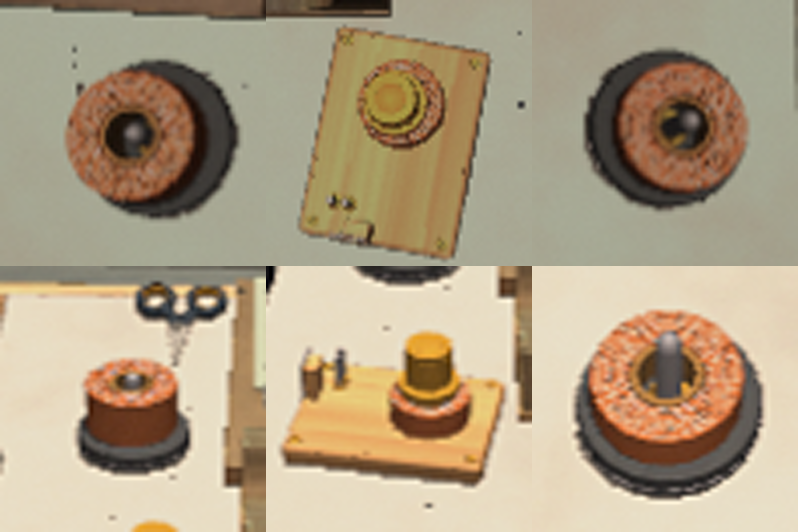

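Left is the wide roll (top at 50 mm) and right is the fresh one (top at 35 mm). The dispenser's pins face the robot. Next I'll fit the centres.

```bash
cat >> h.py <<'E'
def near(P,x,y,r,z0,z1): 
    q=P.reshape(-1,3); return q[(np.hypot(q[:,0]-x,q[:,1]-y)<r)&(q[:,2]>z0)&(q[:,2]<z1)]
def circ(q):
    (a,b),r=cv2.minEnclosingCircle(q[:,:2].astype(np.float32)); return np.round([a,b,r*2,np.median(q[:,2]),len(q)],4)
E
python3 - <<'E'
from h import *
np.set_printoptions(precision=4,suppress=True)
P={'top':np.load('top0.npy'),'side':np.load('side0.npy')}
C={n:shot(n) for n in P}
R=P['top'][285,497]; Rw=ray(C['top'],[[497,284]],.035)[0]; L=ray(C['top'],[[181,300]],.05)[0]; D=ray(C['top'],[[285,290]],.069)[0]; T=ray(C['top'],[[515,213]],.084)[0]
print(Rw,L,D,T)
for n in P:
    for nm,c,z,r in(('R disc',Rw,.015,.06),('R top',Rw,.035,.045),('R post',Rw,.056,.03),('L disc',L,.015,.06),('L top',L,.051,.045),('spent top',D,.035,.04),('flange',D,.043,.04),('hub',D,.069,.03),('tub',T,.082,.04)):
        q=near(P[n],c[0],c[1],r,z-.0035,z+.0035)
        if len(q)>3: print(n,nm,circ(q))
    print()
# rays through colour-free hub top: pixel centroid of hub/roll top points
for nm,c,z,r in(('hub',D,.069,.03),('Rtop',Rw,.035,.045)):
    for n in P:
        A=P[n]; m=(np.hypot(A[...,0]-c[0],A[...,1]-c[1])<r)&(abs(A[...,2]-z)<.004)
        k=cv2.convexHull(np.argwhere(m)[:,::-1].astype(np.int32)); M=cv2.moments(k); uv=[M['m10']/M['m00'],M['m01']/M['m00']]; print(nm,n,np.array(uv),ray(C[n],[uv],z))
# dispenser board orientation
A=P['top']; q=near(A,D[0]-.03,D[1],.09,.012,.018); print('board',cv2.minAreaRect(q[:,:2].astype(np.float32)*1000))
q=near(A,D[0]-.03,D[1],.09,.03,.043); q=q[q[:,0]<D[0]-.045]; print('pins',q.mean(0) if len(q) else None)
# tall things
for lo in(.06,.1):
  q=A.reshape(-1,3); q=q[(q[:,2]>lo)&(q[:,0]>.15)&(q[:,0]<.6)&(abs(q[:,1])<.6)]
  g=set(map(tuple,np.round(q[:,:2]/.05).astype(int))); print(lo,sorted((a*.05,b*.05) for a,b in g).__repr__()[:600])
E
```

```text
[ 0.4771 -0.3855  0.035 ] [0.4266 0.2757 0.05  ] [0.4518 0.0569 0.069 ] [ 0.6198 -0.4125  0.084 ]
top R disc [  0.4806  -0.3921   0.0837   0.0141 292.    ]
top R top [  0.479   -0.3939   0.0685   0.0338 495.    ]
top R post [ 0.4786 -0.3919  0.0114  0.056  23.    ]
top L disc [  0.4268   0.2743   0.0828   0.0145 264.    ]
top L top [  0.4243   0.2797   0.07     0.0502 575.    ]
top spent top [  0.453    0.0597   0.0518   0.0342 156.    ]
top flange [ 0.4511  0.0587  0.0474  0.0419 72.    ]
top hub [  0.4519   0.0624   0.0309   0.0683 143.    ]
top tub [  0.6238  -0.4178   0.0442   0.0818 278.    ]

side R disc [  0.4831  -0.3974   0.083    0.014  385.    ]
side R top [  0.4815  -0.3987   0.0686   0.0337 789.    ]
side R post [ 0.4828 -0.3974  0.011   0.0562 30.    ]
side L disc [  0.4288   0.2693   0.0855   0.0139 114.    ]
side L top [  0.4268   0.2754   0.0706   0.0492 174.    ]
side spent top [ 0.4543  0.0554  0.0512  0.0337 92.    ]
side flange [ 0.4536  0.0574  0.0394  0.0418 55.    ]
side hub [ 0.4519  0.0606  0.0325  0.0675 62.    ]
side tub [  0.6261  -0.4207   0.0447   0.082
[... 420 characters left out ...]
0.45)), (np.float64(0.15000000000000002), np.float64(0.5)), (np.float64(0.2), np.float64(0.5)), (np.float64(0.45), np.float64(0.05)), (np.float64(0.45), np.float64(0.1)), (np.float64(0.45), np.float64(0.25)), (np.float64(0.5), np.float64(0.05)), (np.float64(0.5), np.float64(0.1)), (np.float64(0.5), np.float64(0.2)), (np.float64(0.55), np.float64(0.05)), (np.float64(0.55), np.float64(0.1)), (np.float64(0.55), np.float64(0.2)), (np.float64(0.6000000000000001), np.float64(0.05)), (np.float64(0.6000000000000001), np.float64(0.1)), (np.float64(0.6000000
0.1 [(np.float64(0.15000000000000002), np.float64(0.45)), (np.float64(0.15000000000000002), np.float64(0.5)), (np.float64(0.2), np.float64(0.5))]
```

```bash
python3 - <<'E'
from h import *
A=np.load('top0.npy').reshape(-1,3)
ok=A[~np.isnan(A).any(1)]
# height grid 2cm, max z in mm
for xi in np.arange(.30,.60,.02):
    print('%.2f'%xi,end=' ')
    for yi in np.arange(.22,-.50,-.02):
        s=ok[(abs(ok[:,0]-xi)<.01)&(abs(ok[:,1]-yi)<.01)]
        print('%3d'%(s[:,2].max()*1000) if len(s) else '  .',end='')
    print()
E
python3 -m handwheel '[[0,0,0,0,0,-7],[0,0,0,0,0,-7],[0,0,0,0,0,-4.5],[0,-0.04,0,0,0,0],[0,-0.04,0,0,0,0],[0,-0.04,0,0,0,0],[-0.02,-0.04,0,0,0,0],[-0.02,-0.04,0,0,0,0]]'; python3 -c "
from h import *;print(monitor.get_obs())"
```

```text
0.30   4  6  4  7  3  6  5  6  5  4  6  4  4  4  3  5  5  3  4  6  4  3  5  4  3  4  4  3  3  3  4  5  5  6  4  3
0.32  15 18 17 16 19 15  3  4  4  3  2  7  4  4  4  6  3  5 17 26 25  4  4  3  4  4  3  3  3  4  4  5  4  3  3  3
0.34  16  9  5  5  4  5  6  2  5  5  4  6  6  4  4  6  4  5 28 29 28  4  5  4  4  4  4  5  4  2  4  5  3  5  4  3
0.36   4  7  4  5  4  6  3 35 18 17 17  3  4  3  3  4  4  4 28 31 27  3  5  5  3  3  2  5  4  5  4  4  4  5  4  4
0.38   5  5  4  4  3 19 42 44 20 18 19  4  3  5  3  4  5  4  4  3  3  5  5  4  4  5  2  7  4  4  5  4  4  3  4  4
0.40   3  4  4  4  2 18 41 39 18 20 18  3  4  7  4  4  4  3  5 18 19 21 18  4  4  4  4  5  6  3  4  3  5  4  3  4
0.42   4  6  3  5  3 15 21 18 37 30 22  4  4  5  3  4  3  4 21 19 16  6 21  3  3  4  3  4  6  3  4  4  4  3  4  5
0.44   4  5  3  3  4 14 18 71 73 71 20  3  3  4  5  4 21 21 17 12 15 14 19 18  4  3  3  4  6 14 36 38 16  4  3  5
0.46   3  3  7  5  4  4 18 71 75 71 18  5  3  6  2 20 16  7  8  7  7 13  7 21  3  4  4  2  3 36 41 39 39 14  2  4
0.48   4  4  3  5  4  3 17 34 43 36 19 15  4  4  4 20 20 13  8 10  7  9  5
[... 671 characters left out ...]
0.0, -179.9]
wrist_force: [0.8, -0.1, 0.9]
opening: 0.0854
{'time': 0.9167, 'q': array([ 5.69545295e+01, -1.69971642e+01, -1.00300616e+01,  9.69424139e+01,
       -3.77478796e-03,  5.68788141e+01]), 'qd': array([-61.73856375, -35.83069254, -27.60700161,   7.67199354,
        -0.53773624, -60.84110997]), 'joint_efforts': array([ 11.66430742, -23.88349235,  47.20323443,   0.31792559,
         0.29560631,   2.05664568]), 'ee_pos': array([0.21157244, 0.32519526, 0.24821333]), 'tcp_rot': array([ 1.79981385e+02,  1.66516205e-02, -1.79924288e+02]), 'wrist_force': array([ 0.7602474 , -0.06710639,  0.85591562]), 'torque': array([-0.00304778, -0.11726568,  0.01883536]), 'opening': 0.08541455746182554}
```

The gripper yaw is now 180°, so tool x = −world x, y = world y and z = down. Next I move above the cap.

```bash
python3 -m handwheel '[[-0.025,-0.03,0,0,0,0],[-0.025,-0.03,0,0,0,0],[-0.025,-0.03,0,0,0,0],[-0.025,-0.03,0,0,0,0],[-0.025,-0.03,0,0,0,0],[-0.025,-0.03,0,0,0,0],[-0.025,-0.03,0,0,0,0],[-0.025,-0.03,0,0,0,0]]'
python3 -m handwheel '[[-0.02,-0.012,0.02,0,0,0],[-0.017,-0.009,0.02,0,0,0],[0,0,0.02,0,0,0],[0,0,0.02,0,0,0],[0,0,0.01,0,0,0],[0,0,0,0,0,0],[0,0,0,0,0,0],[0,0,0,0,0,0]]'
python3 - <<'E'
from h import *
for n in('top','side'): c=shot(n); np.save(n+'1.npy',cloud(c)); save(c,n+'1.png')
a=cv2.imread('pics/side1.png')[90:270,170:410]; cv2.imwrite('pics/c1.png',cv2.resize(a,(800,600)))
E
```

```text
time: 1.58
ee_pos: [0.4127, 0.0847, 0.2484]
tcp_rot: [180.0, 0.0, 179.9]
wrist_force: [0.0, 1.1, -0.4]
opening: 0.0852
time: 2.25
ee_pos: [0.4492, 0.0659, 0.1596]
tcp_rot: [180.0, 0.1, 180.0]
wrist_force: [-0.1, 0.3, 0.8]
opening: 0.0856
```

View pics/c1.png

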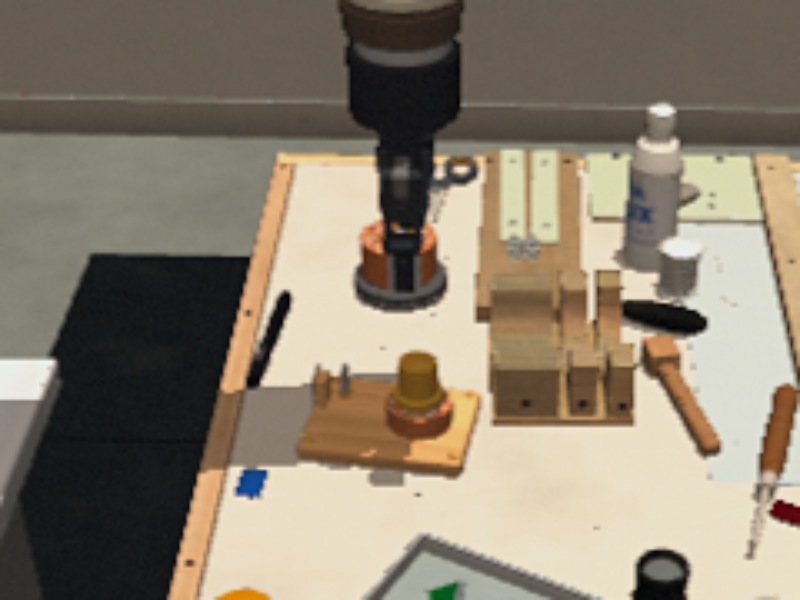

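The side view shows the open gripper above the dispenser, at column about 291 against 295 for the cap. I'll use the fingers as a check on each camera's offset.

Run:
```python
from h import *
np.set_printoptions(precision=4,suppress=True)
for n in('side','top'):
    P=np.load(n+'1.npy')
    q=near(P,.45,.065,.09,.135,.20); q=q[abs(q[:,0]-.45)<.06]; print(n,len(q),q.min(0),q.max(0))
    for lo in np.arange(.14,.20,.01):
        s=q[(q[:,2]>=lo)&(q[:,2]<lo+.01)]
        if len(s): print('%.2f'%lo,len(s),s.min(0)[:2],s.max(0)[:2],np.median(s,0)[:2])
```

```text
side 132 [0.437  0.0048 0.1544] [0.4608 0.1096 0.1995]
0.15 22 [0.437 0.012] [0.4578 0.1096] [0.4452 0.0157]
0.16 36 [0.4371 0.0048] [0.4581 0.1044] [0.4489 0.0115]
0.17 35 [0.4374 0.0055] [0.4581 0.0163] [0.447  0.0101]
0.18 33 [0.4377 0.0057] [0.4583 0.0154] [0.4493 0.0094]
0.19 6 [0.4451 0.0061] [0.4608 0.0135] [0.4542 0.0071]
top 5 [0.4349 0.0126 0.1829] [0.4439 0.0225 0.1999]
0.18 1 [0.436  0.0225] [0.436  0.0225] [0.436  0.0225]
0.19 4 [0.4349 0.0126] [0.4439 0.0217] [0.4352 0.0179]
```

```bash
python3 -m handwheel '[[-0.0045,-0.0055,0,0,0,0],[0,0,0.025,0,0,0],[0,0,0.025,0,0,0],[0,0,0.025,0,0,0],[0,0,0.0126,0,0,0],[0,0,0.01,0,0,0],[0,0,0,0,0,0],[0,0,0,0,0,0]]'
python3 -m handwheel '[[0,0,0,0,0,0],[0,0,0,0,0,0],[0,0,0,0,0,0],[0,0,0,0,0,0],[0,0,0,0,0,0],[0,0,0,0,0,0],[0,0,0,0,0,0],[0,0,0,0,0,0]]' -1 40
```

```text
time: 3.02
ee_pos: [0.4536, 0.06, 0.0612]
tcp_rot: [180.0, 0.0, 179.9]
wrist_force: [0.3, 0.2, 0.1]
opening: 0.0853
time: 3.68
ee_pos: [0.4537, 0.0603, 0.0615]
tcp_rot: [180.0, 0.1, 180.0]
wrist_force: [-1.1, 1.6, 5.7]
opening: 0.0292
```

```bash
python3 -m handwheel '[[0,0,-0.015,0,0,0],[0,0,-0.025,0,0,0],[0,0,-0.03,0,0,0],[0.018,-0.025,0,0,0,0],[0.018,-0.025,0,0,0,0],[0.018,-0.025,0,0,0,0],[0.018,-0.025,0,0,0,0],[0.018,-0.02,0,0,0,0]]'
python3 -m handwheel '[[0.004,0,0.02,0,0,0],[0,0,0.03,0,0,0],[0,0,0.03,0,0,0],[0,0,0.015,0,0,0],[0,0,0.005,0,0,0],[0,0,0.003,0,0,0],[0,0,0,0,0,0],[0,0,0,0,0,0]]'
```

```text
time: 4.35
ee_pos: [0.3621, -0.0609, 0.1305]
tcp_rot: [-180.0, -0.0, 180.0]
wrist_force: [0.2, -0.2, -1.7]
opening: 0.0291
time: 5.02
ee_pos: [0.3599, -0.0598, 0.0288]
tcp_rot: [-180.0, 0.1, 180.0]
wrist_force: [-0.3, -0.2, -1.0]
opening: 0.0291
```

```bash
python3 -m handwheel '[[0,0,0.002,0,0,0],[0,0,0,0,0,0],[0,0,0,0,0,0],[0,0,0,0,0,0],[0,0,0,0,0,0],[0,0,0,0,0,0],[0,0,0,0,0,0],[0,0,0,0,0,0]]'
python3 -m handwheel '[[0,0,0,0,0,0],[0,0,0,0,0,0],[0,0,0,0,0,0],[0,0,0,0,0,0],[0,0,-0.015,0,0,0],[0,0,-0.03,0,0,0],[0,0,-0.04,0,0,0],[0,0,-0.02,0,0,0]]' 1
python3 - <<'E'
from h import *
for n in('top','side'): c=shot(n); np.save(n+'2.npy',cloud(c)); save(c,n+'2.png')
for n in('top','side'):
    P=np.load(n+'2.npy')
    for nm,x,y,z,r in(('cap',.36,-.06,.034,.03),('spent',.452,.06,.035,.04),('post',.452,.06,.056,.03)):
        q=near(P,x,y,r,z-.0035,z+.0035); print(n,nm,circ(q) if len(q)>3 else len(q))
a=cv2.imread('pics/side2.png')[150:330,190:430]; cv2.imwrite('pics/c2.png',cv2.resize(a,(800,600)))
E
```

```text
time: 5.68
ee_pos: [0.36, -0.0599, 0.0265]
tcp_rot: [-180.0, 0.1, 179.9]
wrist_force: [2.5, -0.2, 5.6]
opening: 0.0295
time: 6.35
ee_pos: [0.3597, -0.0599, 0.1341]
tcp_rot: [-180.0, 0.1, 179.9]
wrist_force: [1.4, -1.7, 0.6]
opening: 0.0857
top cap 0
top spent [4.531e-01 5.980e-02 5.180e-02 3.380e-02 2.670e+02]
top post [4.518e-01 6.130e-02 1.100e-02 5.470e-02 1.800e+01]
side cap [ 3.591e-01 -6.330e-02  3.020e-02  3.290e-02  8.700e+01]
side spent [4.526e-01 5.530e-02 5.370e-02 3.340e-02 1.370e+02]
side post [4.534e-01 5.370e-02 7.800e-03 5.570e-02 9.000e+00]
```

View pics/c2.png

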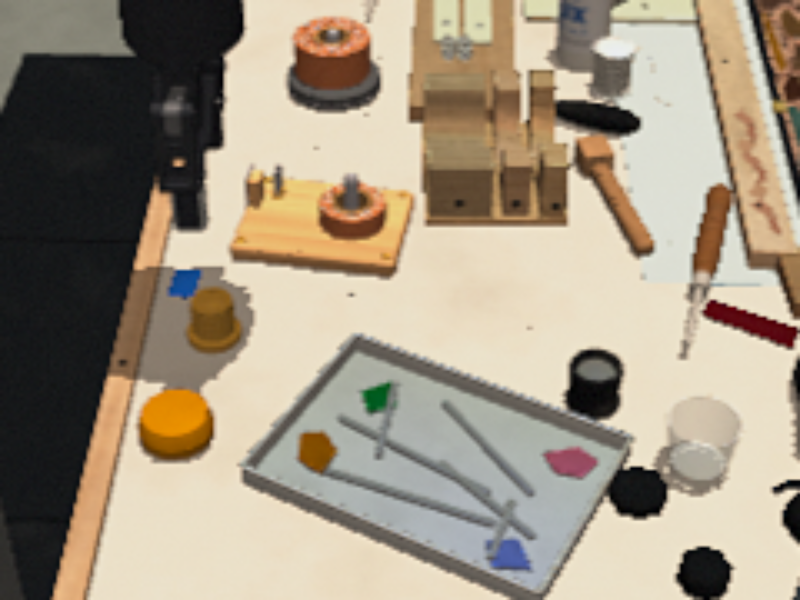

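The view shows the cap standing on the bench at crop (213,320) and the spent roll round the post at (352,205), with nothing disturbed. Next I grasp the spent roll.

```bash
python3 -m handwheel '[[-0.019,0.024,0,0,0,0],[-0.019,0.024,0,0,0,0],[-0.019,0.024,0,0,0,0],[-0.019,0.024,0,0,0,0],[-0.0173,0.0236,0,0,0,0],[0,0,0.02,0,0,0],[0,0,0.03,0,0,0],[0,0,0.02,0,0,0]]'
python3 -m handwheel '[[0,0,0.015,0,0,0],[0,0,0.01,0,0,0],[0,0,0.006,0,0,0],[0,0,0,0,0,0],[0,0,0,0,0,0],[0,0,0,0,0,0],[0,0,0,0,0,0],[0,0,0,0,0,0]]'
```

```text
time: 7.12
ee_pos: [0.4517, 0.0602, 0.0577]
tcp_rot: [-180.0, -0.2, -180.0]
wrist_force: [-1.1, -0.4, 0.5]
opening: 0.0856
time: 7.78
ee_pos: [0.4531, 0.0598, 0.0305]
tcp_rot: [180.0, 0.1, 179.9]
wrist_force: [0.0, -0.4, 0.1]
opening: 0.0855
```

```bash
python3 -m handwheel '[[0,0,0,0,0,0],[0,0,0,0,0,0],[0,0,0,0,0,0],[0,0,0,0,0,0],[0,0,0,0,0,0],[0,0,0,0,0,0],[0,0,0,0,0,0],[0,0,0,0,0,0]]' -1 30
```

```text
time: 8.45
ee_pos: [0.4528, 0.0597, 0.0301]
tcp_rot: [180.0, 0.0, 179.9]
wrist_force: [-1.3, 0.3, 5.6]
opening: 0.0505
```

```bash
python3 -m handwheel '[[0,0,-0.015,0,0,0],[0,0,-0.03,0,0,0],[0,0,-0.035,0,0,0],[0.0073,-0.034,0,0,0,0],[0.0073,-0.034,0,0,0,0],[0.0073,-0.034,0,0,0,0],[0.0073,-0.034,0,0,0,0],[0.0073,-0.034,0,0,0,0]]'
python3 -m handwheel '[[0.0073,-0.034,0,0,0,0],[0.0073,-0.034,0,0,0,0],[0.0073,-0.034,0,0,0,0],[0.0073,-0.034,0,0,0,0],[0.0073,-0.034,0,0,0,0],[0,0,0.02,0,0,0],[0,0,0.03,0,0,0],[0,0,0.02,0,0,0]]'
python3 -m handwheel '[[0,0,0.012,0,0,0],[0,0,0.006,0,0,0],[0,0,0.004,0,0,0],[0,0,0,0,0,0],[0,0,0,0,0,0],[0,0,0,0,0,0],[0,0,0,0,0,0],[0,0,0,0,0,0]]'
```

```text
time: 9.12
ee_pos: [0.4153, -0.1115, 0.1096]
tcp_rot: [180.0, 0.0, 180.0]
wrist_force: [0.7, -0.0, -0.7]
opening: 0.05
time: 9.78
ee_pos: [0.3784, -0.2806, 0.0375]
tcp_rot: [180.0, -0.1, 179.8]
wrist_force: [0.7, 0.5, -0.8]
opening: 0.0501
time: 10.45
ee_pos: [0.3797, -0.2804, 0.0184]
tcp_rot: [-180.0, 0.1, 180.0]
wrist_force: [0.6, 0.9, -0.6]
opening: 0.0498
```

```bash
python3 -m handwheel '[[0,0,0.0025,0,0,0],[0,0,0,0,0,0],[0,0,0,0,0,0],[0,0,0,0,0,0],[0,0,0,0,0,0],[0,0,0,0,0,0],[0,0,0,0,0,0],[0,0,0,0,0,0]]'
python3 -m handwheel '[[0,0,0,0,0,0],[0,0,0,0,0,0],[0,0,0,0,0,0],[0,0,0,0,0,0],[0,0,-0.015,0,0,0],[0,0,-0.03,0,0,0],[0,0,-0.04,0,0,0],[0,0,-0.02,0,0,0]]' 1
python3 -m handwheel '[[-0.0202,-0.0228,0,0,0,0],[-0.0202,-0.0228,0,0,0,0],[-0.0202,-0.0228,0,0,0,0],[-0.0202,-0.0228,0,0,0,0],[-0.0202,-0.0228,0,0,0,0],[0,0,0,0,0,0],[0,0,0,0,0,0],[0,0,0,0,0,0]]'
python3 - <<'E'
from h import *
for n in('top','side'):
    c=shot(n); save(c,n+'3.png'); P=cloud(c)
    for nm,x,y,z,r in(('spent',.38,-.28,.02,.04),('R top',.481,-.3945,.035,.045),('R disc',.481,-.3945,.015,.06)):
        q=near(P,x,y,r,z-.0035,z+.0035); print(n,nm,circ(q) if len(q)>3 else len(q))
    q=near(P,.481,-.3945,.1,.115,.16)
    for lo in np.arange(.115,.16,.01):
        s=q[(q[:,2]>=lo)&(q[:,2]<lo+.01)]
        if len(s): print('%.3f'%lo,len(s),s.min(0)[:2],s.max(0)[:2])
a=cv2.imread('pics/side3.png')[230:470,170:490]; cv2.imwrite('pics/c3.png',cv2.resize(a,(800,600)))
E
```

```text
time: 11.12
ee_pos: [0.3793, -0.2802, 0.0151]
tcp_rot: [180.0, -0.0, 179.9]
wrist_force: [-0.0, 0.4, -1.0]
opening: 0.05
time: 11.78
ee_pos: [0.38, -0.2807, 0.1241]
tcp_rot: [-179.9, 0.2, 180.0]
wrist_force: [1.7, -1.1, 1.1]
opening: 0.0858
time: 12.45
ee_pos: [0.4799, -0.394, 0.1198]
tcp_rot: [180.0, -0.0, 179.9]
wrist_force: [-0.2, 0.2, 0.7]
opening: 0.0856
top spent [ 3.802e-01 -2.784e-01  5.230e-02  1.890e-02  2.710e+02]
top R top [ 4.775e-01 -3.935e-01  6.760e-02  3.410e-02  2.250e+02]
top R disc [ 4.801e-01 -3.920e-01  8.280e-02  1.370e-02  2.020e+02]
0.115 3 [ 0.46693988 -0.34536106] [ 0.46860835 -0.3445809 ]
0.125 4 [ 0.46590497 -0.34815009] [ 0.46742319 -0.3446333 ]
0.155 4 [ 0.46487253 -0.34900598] [ 0.46654828 -0.33756953]
side spent [ 3.812e-01 -2.832e-01  5.280e-02  1.840e-02  2.970e+02]
side R top [ 4.818e-01 -3.991e-01  6.900e-02  3.370e-02  7.110e+02]
side R disc [ 4.831e-01 -3.974e-01  8.430e-02  1.390e-02  3.880e+02]
0.115 23 [ 0.46917695 -0.45076279] [ 0.48962717 -0.35202855]
0.125 44 [ 0.46947244 -0.45317317] [ 0.48960295 -0.35393984]
0.135 19 [ 0.47312888 -0.45341784] [ 0.48533511 -0.44954785]
```

View pics/c3.png

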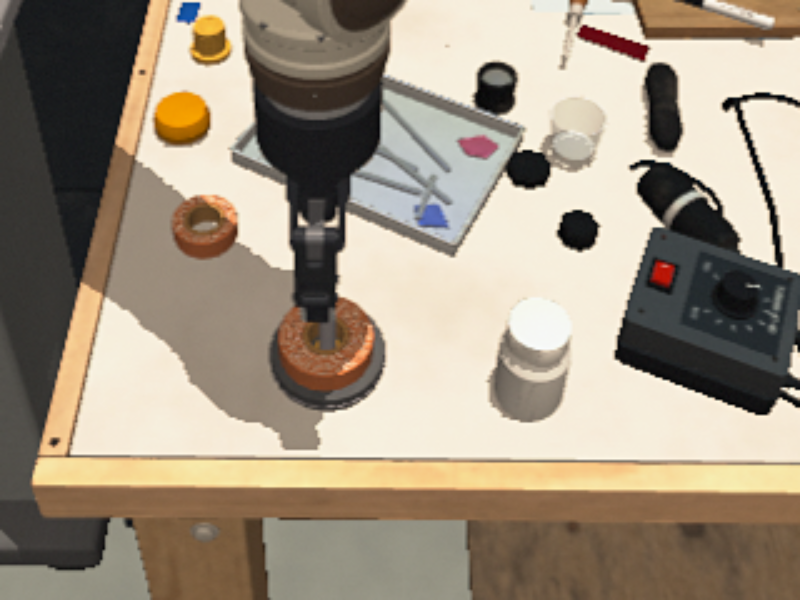

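The view shows the spent roll flat on the bench at crop (205,225), the gripper over the fresh roll at (325,345), and the tub clear at (535,360).

```bash
python3 -m handwheel '[[0,-0.002,0.02,0,0,0],[0,0,0.03,0,0,0],[0,0,0.02,0,0,0],[0,0,0.012,0,0,0],[0,0,0.008,0,0,0],[0,0,0,0,0,0],[0,0,0,0,0,0],[0,0,0,0,0,0]]'
python3 -m handwheel '[[0,0,0,0,0,0],[0,0,0,0,0,0],[0,0,0,0,0,0],[0,0,0,0,0,0],[0,0,0,0,0,0],[0,0,0,0,0,0],[0,0,0,0,0,0],[0,0,0,0,0,0]]' -1 40
```

```text
time: 13.22
ee_pos: [0.4808, -0.3968, 0.0319]
tcp_rot: [-179.9, 0.1, 180.0]
wrist_force: [0.6, -0.1, 0.6]
opening: 0.0856
time: 13.88
ee_pos: [0.4808, -0.3967, 0.0322]
tcp_rot: [-179.9, 0.1, 180.0]
wrist_force: [-1.5, 2.4, 8.4]
opening: 0.0668
```

```bash
python3 -m handwheel '[[0,0,-0.015,0,0,0],[0,0,-0.03,0,0,0],[0,0,-0.035,0,0,0],[0,0,0,0,0,0],[0.002,0.03,0,0,0,0],[0.002,0.035,0,0,0,0],[0.002,0.035,0,0,0,0],[0.002,0.035,0,0,0,0]]'
python3 -m handwheel '[[0.0025,0.035,0,0,0,0],[0.0025,0.035,0,0,0,0],[0.0025,0.035,0,0,0,0],[0.0025,0.035,0,0,0,0],[0.0025,0.035,0,0,0,0],[0.0025,0.035,0,0,0,0],[0.0025,0.035,0,0,0,0],[0.0025,0.035,0,0,0,0]]'
python3 -m handwheel '[[0.0005,0.035,0,0,0,0],[0,0.006,0,0,0,0],[0,0,0,0,0,0],[0,0,0,0,0,0],[0,0,0,0,0,0],[0,0,0,0,0,0],[0,0,0,0,0,0],[0,0,0,0,0,0]]'
python3 - <<'E'
from h import *
for n in('top','side'):
    c=shot(n); save(c,n+'4.png'); P=cloud(c); np.save(n+'4.npy',P)
    q=near(P,.4525,.0595,.06,.092,.125); print(n,len(q),np.histogram(q[:,2],np.arange(.092,.127,.003))[0])
    for z in(.115,):
        q=near(P,.4525,.0595,.045,z-.0035,z+.0035); print(n,circ(q) if len(q)>3 else len(q),q.min(0),q.max(0))
    q=near(P,.4825,-.394,.05,.011,.018); print(n,'peg',circ(q)); q=near(P,.4825,-.394,.02,.05,.062); print('post',circ(q),q.min(0),q.max(0))
a=cv2.imread('pics/side4.png')[130:280,190:390]; b=cv2.imread('pics/top4.png')[230:380,190:390]; cv2.imwrite('pics/c4.png',np.vstack([cv2.resize(a,(400,300)),cv2.resize(b,(400,300))]))
E
```

```text
time: 14.55
ee_pos: [0.4721, -0.2602, 0.1104]
tcp_rot: [-180.0, 0.0, 179.9]
wrist_force: [0.3, 1.1, -0.9]
opening: 0.0665
time: 15.22
ee_pos: [0.4524, 0.0203, 0.1108]
tcp_rot: [180.0, 0.1, 179.9]
wrist_force: [0.5, 0.7, -1.8]
opening: 0.0669
time: 15.88
ee_pos: [0.4522, 0.0589, 0.1102]
tcp_rot: [-180.0, -0.0, 179.9]
wrist_force: [0.6, -0.2, -1.3]
opening: 0.0667
top 2 [0 0 0 0 0 0 0 1 0 1 0]
top 1 [0.43912276 0.02309966 0.11418463] [0.43912276 0.02309966 0.11418463]
top peg [ 4.798e-01 -3.922e-01  8.370e-02  1.390e-02  8.750e+02]
post [ 4.799e-01 -3.926e-01  1.190e-02  5.570e-02  2.500e+01] [ 0.47519718 -0.39810176  0.05039296] [ 0.48363963 -0.38671202  0.06016094]
side 360 [ 20  16  26  25  30  59 142  14   9  12   7]
side [4.510e-01 5.400e-02 7.700e-02 1.121e-01 6.200e+01] [0.42095503 0.01647819 0.11151273] [0.48245438 0.09092103 0.11845286]
side peg [ 4.825e-01 -3.966e-01  8.470e-02  1.410e-02  1.363e+03]
post [ 4.828e-01 -3.975e-01  1.160e-02  5.450e-02  3.800e+01] [ 0.47751961 -0.40300421  0.05054096] [ 0.48802424 -0.39205153  0.05965302]
```

View pics/c4.png

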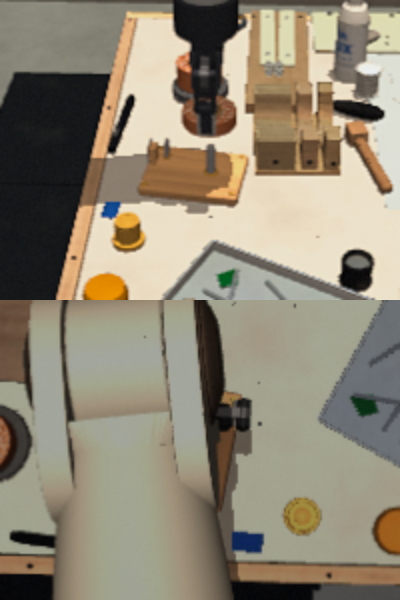

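The side view shows the roll held level at crop (210,115), with the bare post at (210,160) below it. I'll measure the roll and the post in this same view.

Run:
```python
from h import *
np.set_printoptions(precision=4,suppress=True)
P=np.load('side4.npy'); im=cv2.imread('pics/side4.png'); h=cv2.cvtColor(im,cv2.COLOR_BGR2HSV)
c=shot('side')
red=(((h[...,0]<13)|(h[...,0]>172))&(h[...,1]>90)&(h[...,2]>50))
m=red&(np.hypot(P[...,0]-.4525,P[...,1]-.0595)<.06)&(P[...,2]>.088)&(P[...,2]<.118)
q=P[m]; print('roll',len(q),q.min(0),q.max(0), circ(q[q[:,2]>.107]),circ(q))
# extreme columns => mid x; front-most y
s=np.argwhere(m); print('cols',s[:,1].min(),s[:,1].max(),'rows',s[:,0].min(),s[:,0].max())
q=near(P,.4525,.0575,.015,.02,.07); print('post',len(q),q.min(0),q.max(0),np.median(q,0))
m2=(np.hypot(P[...,0]-.4525,P[...,1]-.0575)<.015)&(P[...,2]>.02)&(P[...,2]<.07); s=np.argwhere(m2); print('post cols',s[:,1].min(),s[:,1].max(),s[:,1].mean())
u0=s[:,1].mean(); print('post axis x at z.04:',ray(c,[[u0,s[:,0].mean()]],.04))
```

```text
roll 235 [0.4216 0.0141 0.0922] [0.485  0.0895 0.114 ] [  0.4535   0.0514   0.0791   0.1107 155.    ] [  0.4535   0.0514   0.0791   0.11   235.    ]
cols 281 307 rows 177 197
post 52 [0.4491 0.0495 0.0211] [0.4572 0.0595 0.0581] [0.4522 0.0536 0.0407]
post cols 293 296 294.46153846153845
post axis x at z.04: [[0.453  0.0548 0.04  ]]
```

```bash
python3 -m handwheel '[[0,0.001,0.01,0,0,0],[0,0,0.015,0,0,0],[0,0,0.01,0,0,0],[0,0,0.01,0,0,0],[0,0,0.01,0,0,0],[0,0,0.01,0,0,0],[0,0,0,0,0,0],[0,0,0,0,0,0]]'
python3 -m handwheel '[[0,0,0.006,0,0,0],[0,0,0.004,0,0,0],[0,0,0.002,0,0,0],[0,0,0.001,0,0,0],[0,0,0,0,0,0],[0,0,0,0,0,0],[0,0,0,0,0,0],[0,0,0,0,0,0]]'
```

```text
time: 16.7
ee_pos: [0.4518, 0.0607, 0.0446]
tcp_rot: [-180.0, -0.1, 180.0]
wrist_force: [0.8, -0.1, -1.3]
opening: 0.067
time: 17.37
ee_pos: [0.4523, 0.0607, 0.0323]
tcp_rot: [180.0, 0.0, 179.9]
wrist_force: [0.3, -0.0, -1.0]
opening: 0.067
```

```bash
python3 -m handwheel '[[0,0,0.0005,0,0,0],[0,0,0,0,0,0],[0,0,0,0,0,0],[0,0,0,0,0,0],[0,0,-0.015,0,0,0],[0,0,-0.03,0,0,0],[0,0,-0.03,0,0,0],[0,0,-0.015,0,0,0]]' 1
python3 -m handwheel '[[0.009,-0.034,0,0,0,0],[0.009,-0.034,0,0,0,0],[0.009,-0.034,0,0,0,0],[0.009,-0.034,0,0,0,0],[0.009,-0.034,0,0,0,0],[0.009,-0.034,0,0,0,0],[0.009,-0.034,0,0,0,0],[0.009,-0.034,0,0,0,0]]'
python3 -m handwheel '[[0,-0.034,0,0,0,0],[0,-0.034,0,0,0,0],[0,0,0.01,0,0,0],[0,0,0.03,0,0,0],[0,0,0,0,0,0],[0,0,0,0,0,0],[0,0,0,0,0,0],[0,0,0,0,0,0]]'
python3 - <<'E'
from h import *
for n in('top','side'):
    c=shot(n); save(c,n+'5.png'); P=cloud(c)
    for nm,x,y,z,r in(('fresh',.4525,.058,.035,.05),('post',.4525,.058,.056,.02),('wide',.427,.277,.051,.05),('cap',.36,-.06,.034,.03),('spent',.38,-.28,.02,.04)):
        q=near(P,x,y,r,z-.0035,z+.0035); print(n,nm,circ(q) if len(q)>3 else len(q))
a=cv2.imread('pics/side5.png')[130:280,190:390]; b=cv2.imread('pics/top5.png')[230:380,190:390]; cv2.imwrite('pics/c5.png',np.vstack([cv2.resize(a,(400,300)),cv2.resize(b,(400,300))]))
E
```

```text
time: 18.03
ee_pos: [0.453, 0.0608, 0.125]
tcp_rot: [180.0, 0.2, 179.9]
wrist_force: [0.3, 0.7, 0.6]
opening: 0.0857
time: 18.7
ee_pos: [0.3792, -0.2128, 0.122]
tcp_rot: [-180.0, 0.0, 180.0]
wrist_force: [1.1, -0.8, 0.2]
opening: 0.0852
time: 19.37
ee_pos: [0.3805, -0.2792, 0.0832]
tcp_rot: [-179.9, 0.1, 180.0]
wrist_force: [-0.8, 0.1, 0.0]
opening: 0.0858
top fresh [4.513e-01 6.120e-02 6.770e-02 3.400e-02 5.490e+02]
top post [4.507e-01 6.010e-02 9.200e-03 5.680e-02 1.900e+01]
top wide [4.252e-01 2.795e-01 6.880e-02 4.990e-02 5.270e+02]
top cap [ 3.577e-01 -5.970e-02  3.010e-02  3.310e-02  1.260e+02]
top spent [ 3.793e-01 -2.745e-01  4.720e-02  1.850e-02  2.800e+01]
side fresh [4.528e-01 5.720e-02 7.000e-02 3.320e-02 2.410e+02]
side post [0.4533 0.0565 0.0077 0.0569 7.    ]
side wide [4.242e-01 2.751e-01 7.190e-02 4.920e-02 1.670e+02]
side cap 0
side spent [ 3.801e-01 -2.839e-01  5.330e-02  1.840e-02  2.430e+02]
```

View pics/c5.png

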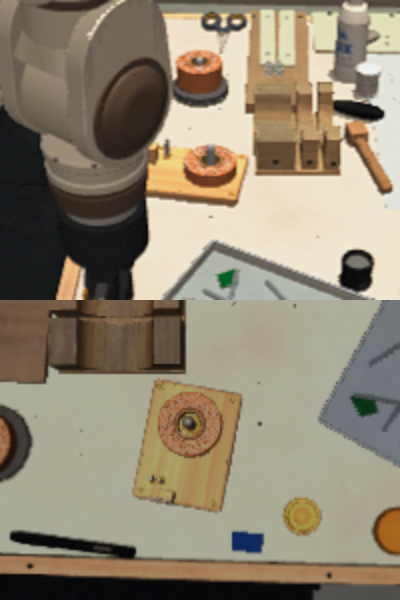

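The fresh roll lies flat and centred on the dispenser post at top crop (190,424), and the cap stands at (302,515). Next I grasp the spent roll.

```bash
python3 -m handwheel '[[0,-0.0013,0.015,0,0,0],[0,0,0.02,0,0,0],[0,0,0.015,0,0,0],[0,0,0.01,0,0,0],[0,0,0.0062,0,0,0],[0,0,0,0,0,0],[0,0,0,0,0,0],[0,0,0,0,0,0]]'
python3 -m handwheel '[[0,0,0,0,0,0],[0,0,0,0,0,0],[0,0,0,0,0,0],[0,0,0,0,0,0],[0,0,0,0,0,0],[0,0,0,0,0,0],[0,0,0,0,0,0],[0,0,0,0,0,0]]' -1 30
```

```text
time: 20.13
ee_pos: [0.3803, -0.2808, 0.0165]
tcp_rot: [-180.0, 0.1, 180.0]
wrist_force: [0.5, -0.2, 0.2]
opening: 0.0853
time: 20.8
ee_pos: [0.3801, -0.2807, 0.0162]
tcp_rot: [-180.0, 0.0, 180.0]
wrist_force: [-2.0, 0.7, 5.0]
opening: 0.0499
```

```bash
python3 -m handwheel '[[0,0,-0.02,0,0,0],[0,0,-0.035,0,0,0],[0,0,-0.04,0,0,0],[-0.0204,-0.0227,0,0,0,0],[-0.0204,-0.0227,0,0,0,0],[-0.0204,-0.0227,0,0,0,0],[-0.0204,-0.0227,0,0,0,0],[-0.0204,-0.0225,0,0,0,0]]'
python3 -m handwheel '[[0,0,0,0,0,0],[0,0,0,0,0,0],[0,0,0,0,0,0],[0,0,0,0,0,0],[0,0,0,0,0,0],[0,0,0,0,0,0],[0,0,0,0,0,0],[0,0,0,0,0,0]]'
python3 - <<'E'
from h import *
np.set_printoptions(precision=4,suppress=True)
c=shot('side'); save(c,'side6.png'); P=cloud(c); h=cv2.cvtColor(c['img'],cv2.COLOR_RGB2HSV)
red=(((h[...,0]<13)|(h[...,0]>172))&(h[...,1]>90)&(h[...,2]>50))
m=red&(np.hypot(P[...,0]-.482,P[...,1]+.395)<.045)&(P[...,2]>.09)&(P[...,2]<.12)
q=P[m]; print('roll',len(q),q.min(0),q.max(0)); t=q[q[:,2]>.108]; print('top',circ(t),t.min(0),t.max(0))
q=near(P,.4825,-.3945,.02,.02,.065); print('post',len(q),q.min(0),q.max(0),np.median(q,0))
E
```

```text
time: 21.47
ee_pos: [0.4826, -0.395, 0.1103]
tcp_rot: [-180.0, -0.0, 179.9]
wrist_force: [0.8, -0.5, -0.6]
opening: 0.0502
time: 22.13
ee_pos: [0.4816, -0.3937, 0.1109]
tcp_rot: [-180.0, 0.0, 180.0]
wrist_force: [-0.7, 0.2, -1.2]
opening: 0.0499
roll 205 [ 0.4586 -0.4199  0.0961] [ 0.5083 -0.3705  0.1161]
top [  0.4831  -0.3958   0.0521   0.1128 150.    ] [ 0.4586 -0.4186  0.1082] [ 0.5081 -0.3705  0.1161]
post 85 [ 0.4772 -0.4027  0.0202] [ 0.488  -0.3965  0.0562] [ 0.4828 -0.4006  0.0382]
```

The roll and the post agree within about 1.5 mm in the side camera, so I lower.

```bash
python3 -m handwheel '[[0.0005,-0.001,0.015,0,0,0],[0,0,0.015,0,0,0],[0,0,0.01,0,0,0],[0,0,0.01,0,0,0],[0,0,0.01,0,0,0],[0,0,0.01,0,0,0],[0,0,0,0,0,0],[0,0,0,0,0,0]]'
python3 -m handwheel '[[0,0,0.005,0,0,0],[0,0,0.003,0,0,0],[0,0,0.001,0,0,0],[0,0,0,0,0,0],[0,0,0,0,0,0],[0,0,0,0,0,0],[0,0,0,0,0,0],[0,0,0,0,0,0]]'
```

```text
time: 22.85
ee_pos: [0.481, -0.3947, 0.04]
tcp_rot: [180.0, -0.0, 179.9]
wrist_force: [-0.2, -0.3, -0.9]
opening: 0.05
time: 23.52
ee_pos: [0.4813, -0.395, 0.0316]
tcp_rot: [-180.0, 0.0, 179.9]
wrist_force: [-0.0, -0.3, 0.2]
opening: 0.0501
```

```bash
python3 -m handwheel '[[0,0,0.0004,0,0,0],[0,0,0,0,0,0],[0,0,0,0,0,0],[0,0,0,0,0,0],[0,0,-0.015,0,0,0],[0,0,-0.03,0,0,0],[0,0,-0.03,0,0,0],[0,0,-0.015,0,0,0]]' 1
python3 -m handwheel '[[0.0121,0.0335,0,0,0,0],[0.0121,0.0335,0,0,0,0],[0.0121,0.0335,0,0,0,0],[0.0121,0.0335,0,0,0,0],[0.0121,0.0335,0,0,0,0],[0.0121,0.0335,0,0,0,0],[0.0121,0.0335,0,0,0,0],[0.0121,0.0335,0,0,0,0]]'
python3 -m handwheel '[[0.0121,0.0335,0,0,0,0],[0.0121,0.0335,0,0,0,0],[0,0,0.01,0,0,0],[0,0,0.02,0,0,0],[0,0,0,0,0,0],[0,0,0,0,0,0],[0,0,0,0,0,0],[0,0,0,0,0,0]]'
python3 - <<'E'
from h import *
for n in('top','side'):
    c=shot(n); save(c,n+'7.png'); P=cloud(c)
    for nm,x,y,z,r in(('spent',.482,-.395,.035,.04),('peg',.482,-.395,.015,.05),('post',.482,-.395,.056,.02),('fresh',.453,.058,.035,.05)):
        q=near(P,x,y,r,z-.0035,z+.0035); print(n,nm,circ(q) if len(q)>3 else len(q))
E
```

```text
time: 24.18
ee_pos: [0.4819, -0.3954, 0.1249]
tcp_rot: [-179.9, 0.2, 180.0]
wrist_force: [0.6, -0.7, 0.6]
opening: 0.085
time: 24.85
ee_pos: [0.3838, -0.1255, 0.1212]
tcp_rot: [-180.0, 0.0, 179.9]
wrist_force: [0.7, 0.3, 0.4]
opening: 0.0852
time: 25.52
ee_pos: [0.361, -0.0602, 0.092]
tcp_rot: [-180.0, 0.0, 179.9]
wrist_force: [-0.2, 0.1, 0.5]
opening: 0.0851
top spent [ 4.791e-01 -3.932e-01  5.270e-02  3.390e-02  2.620e+02]
top peg [ 4.810e-01 -3.921e-01  8.340e-02  1.410e-02  5.640e+02]
top post [ 4.795e-01 -3.915e-01  1.120e-02  5.570e-02  2.100e+01]
top fresh [4.513e-01 6.130e-02 6.770e-02 3.400e-02 5.440e+02]
side spent [ 4.825e-01 -3.972e-01  5.390e-02  3.370e-02  4.190e+02]
side peg [ 4.826e-01 -3.963e-01  8.540e-02  1.400e-02  7.770e+02]
side post [ 4.828e-01 -3.971e-01  1.090e-02  5.610e-02  2.800e+01]
side fresh [4.533e-01 5.540e-02 6.950e-02 3.310e-02 2.400e+02]
```

The spent roll is seated (top at 34 mm, within 2 mm of the axis). Next I grasp the cap.

```bash
python3 -m handwheel '[[0.0008,0,0.015,0,0,0],[0,0,0.02,0,0,0],[0,0,0.015,0,0,0],[0,0,0.01,0,0,0],[0,0,0.005,0,0,0],[0,0,0,0,0,0],[0,0,0,0,0,0],[0,0,0,0,0,0]]'
python3 -m handwheel '[[0,0,0,0,0,0],[0,0,0,0,0,0],[0,0,0,0,0,0],[0,0,0,0,0,0],[0,0,0,0,0,0],[0,0,0,0,0,0],[0,0,0,0,0,0],[0,0,0,0,0,0]]' -1 40
```

```text
time: 26.28
ee_pos: [0.3603, -0.0599, 0.027]
tcp_rot: [-180.0, 0.1, 179.9]
wrist_force: [-0.1, 0.0, -0.2]
opening: 0.0854
time: 26.95
ee_pos: [0.3598, -0.0599, 0.0265]
tcp_rot: [-180.0, 0.0, 179.9]
wrist_force: [-2.3, -2.0, 5.8]
opening: 0.0294
```

```bash
python3 -m handwheel '[[0,0,-0.02,0,0,0],[0,0,-0.035,0,0,0],[0,0,-0.037,0,0,0],[-0.0187,0.024,0,0,0,0],[-0.0187,0.024,0,0,0,0],[-0.0187,0.024,0,0,0,0],[-0.0187,0.024,0,0,0,0],[-0.0187,0.0241,0,0,0,0]]'
python3 -m handwheel '[[0,0,0,0,0,0],[0,0,0,0,0,0],[0,0,0,0,0,0],[0,0,0,0,0,0],[0,0,0,0,0,0],[0,0,0,0,0,0],[0,0,0,0,0,0],[0,0,0,0,0,0]]'
python3 - <<'E'
from h import *
np.set_printoptions(precision=4,suppress=True)
c=shot('side'); save(c,'side8.png'); P=cloud(c)
q=near(P,.453,.058,.026,.0895,.100); print('flange',len(q),q.min(0),q.max(0))
q=near(P,.453,.058,.013,.038,.062); print('post',len(q),q.min(0),q.max(0),np.median(q,0))
a=cv2.imread('pics/side8.png')[140:260,230:390]; cv2.imwrite('pics/c8.png',cv2.resize(a,(640,480)))
E
```

```text
time: 27.62
ee_pos: [0.4539, 0.0616, 0.1177]
tcp_rot: [180.0, -0.0, 179.9]
wrist_force: [0.3, 0.1, -0.9]
opening: 0.0291
time: 28.28
ee_pos: [0.4533, 0.0599, 0.1183]
tcp_rot: [180.0, 0.0, 179.9]
wrist_force: [0.7, 0.8, -2.5]
opening: 0.0289
flange 63 [0.4326 0.036  0.0908] [0.4725 0.0661 0.0998]
post 31 [0.4492 0.0495 0.0384] [0.4572 0.0599 0.0586] [0.4523 0.0538 0.0489]
```

View pics/c8.png

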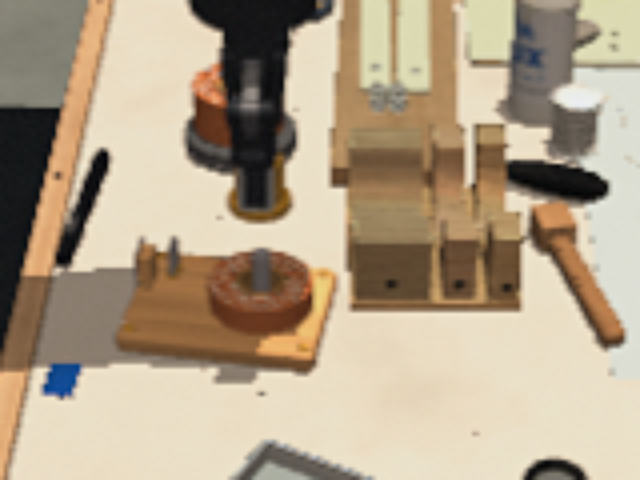

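The cap is held level above the post, flange at crop (260,200) and post at (262,270). They agree within about 1 mm in both axes, so I lower.

```bash
python3 -m handwheel '[[0,0,0.012,0,0,0],[0,0,0.012,0,0,0],[0,0,0.008,0,0,0],[0,0,0.008,0,0,0],[0,0,0.008,0,0,0],[0,0,0.005,0,0,0],[0,0,0,0,0,0],[0,0,0,0,0,0]]'
python3 -m handwheel '[[0,0,0.002,0,0,0],[0,0,0.0015,0,0,0],[0,0,0,0,0,0],[0,0,0,0,0,0],[0,0,0,0,0,0],[0,0,0,0,0,0],[0,0,0,0,0,0],[0,0,0,0,0,0]]'
```

```text
time: 29.0
ee_pos: [0.4532, 0.0602, 0.0649]
tcp_rot: [-180.0, -0.0, 179.9]
wrist_force: [-0.8, -0.2, -2.2]
opening: 0.0289
time: 29.67
ee_pos: [0.4534, 0.0602, 0.0617]
tcp_rot: [180.0, 0.0, 179.9]
wrist_force: [1.0, 0.2, -0.8]
opening: 0.0295
```

```bash
python3 -m handwheel '[[0,0,0.0004,0,0,0],[0,0,0,0,0,0],[0,0,0,0,0,0],[0,0,0,0,0,0],[0,0,-0.015,0,0,0],[0,0,-0.03,0,0,0],[0,0,-0.04,0,0,0],[0,0,-0.04,0,0,0]]' 1
python3 -m handwheel '[[0.01,-0.038,0,0,0,0],[0.01,-0.038,0,0,0,0],[0.01,-0.038,0,0,0,0],[0.01,-0.038,0,0,0,0],[0.01,-0.038,0,0,0,0],[0,0,0,0,0,0],[0,0,0,0,0,0],[0,0,0,0,0,0]]'
python3 - <<'E'
from h import *
for n in('top','side'):
    c=shot(n); save(c,n+'9.png'); P=cloud(c)
    for nm,x,y,z,r in(('hub',.453,.058,.069,.03),('flange',.453,.058,.043,.03),('fresh',.453,.058,.035,.05),('spent',.482,-.395,.035,.04),('post',.482,-.395,.056,.02),('wide',.427,.277,.051,.05),('tub',.625,-.419,.082,.04)):
        q=near(P,x,y,r,z-.0035,z+.0035); print(n,nm,circ(q) if len(q)>3 else len(q))
a=cv2.imread('pics/side9.png'); b=cv2.imread('pics/top9.png'); f=lambda i:cv2.resize(i,(400,600))
cv2.imwrite('pics/c9.png',np.hstack([f(a[120:420,220:420]),f(b[180:360,150:270+150-150+30]) if 0 else f(b[220:370,235:335])]))
E
```

```text
time: 30.33
ee_pos: [0.4526, 0.0601, 0.1872]
tcp_rot: [-180.0, -0.1, 179.9]
wrist_force: [0.5, -0.2, 0.1]
opening: 0.0854
time: 31.0
ee_pos: [0.4032, -0.1297, 0.1862]
tcp_rot: [180.0, 0.0, 179.9]
wrist_force: [-0.0, 0.3, 0.4]
opening: 0.0855
top hub [4.518e-01 6.080e-02 2.990e-02 6.850e-02 1.440e+02]
top flange [4.52e-01 5.52e-02 5.04e-02 4.19e-02 7.80e+01]
top fresh [4.513e-01 6.130e-02 6.770e-02 3.400e-02 4.210e+02]
top spent [ 4.794e-01 -3.932e-01  5.260e-02  3.390e-02  2.590e+02]
top post [ 4.787e-01 -3.921e-01  1.140e-02  5.620e-02  1.900e+01]
top wide [4.252e-01 2.799e-01 6.900e-02 5.010e-02 5.350e+02]
top tub [ 6.238e-01 -4.166e-01  4.390e-02  8.180e-02  2.660e+02]
side hub [4.53e-01 5.59e-02 3.13e-02 6.80e-02 6.50e+01]
side flange [4.529e-01 5.690e-02 4.030e-02 4.220e-02 5.800e+01]
side fresh [4.525e-01 5.560e-02 6.820e-02 3.340e-02 1.740e+02]
side spent [ 4.824e-01 -3.971e-01  5.330e-02  3.370e-02  4.240e+02]
side post [ 4.819e-01 -3.975e-01  9.800e-03  5.710e-02  2.700e+01]
side wide [4.26e-01 2.75e-01 6.97e-02 4.90e-02 1.72e+02]
side tub [ 6.259e-01 -4.208e-01  4.470e-02  8.230e-02  4.650e+02]
```

View pics/c9.png

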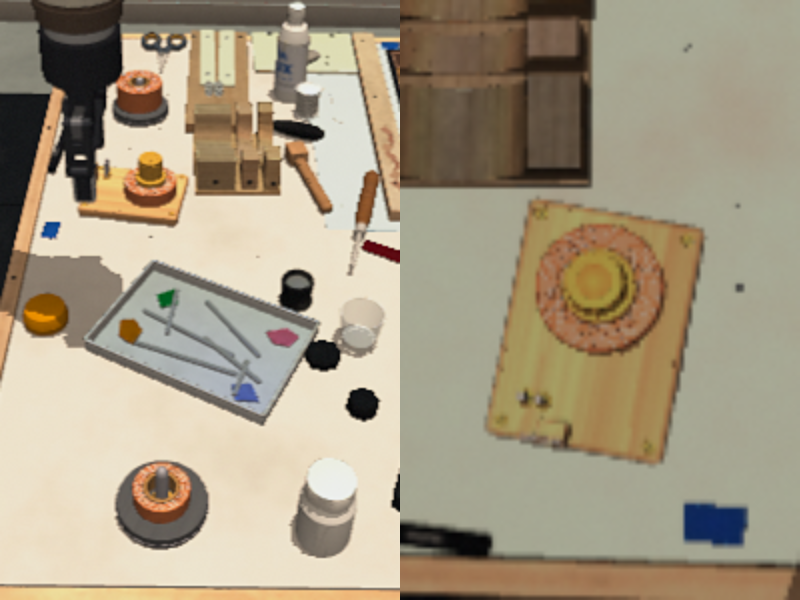

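The cap sits flat on the fresh roll at (150,170) left and (595,285) right. The spent roll is on the peg at (162,490). The wide roll and the tub are where they were, and the gripper is clear. I'll hand it in.

```bash
python3 -c "
from h import *
print(order.job_done())"
```

```text
the job is handed in; nothing more can be done
None
```

I changed the foil and handed the job in at about 31 s of robot time. I parked the cap and the spent roll on the bench, put the fresh roll from the right-hand peg on the dispenser, then the spent roll on that empty peg. The cap went back over the dispenser's post last.

- **Dispenser:** the fresh roll's top reads 34 mm above the bench and the cap's top 68–69 mm, which is the expected height. Both are within about 2 mm of the post.
- **Spent roll:** it lies flat on the right-hand peg with its top at 34 mm, within about 2 mm of the axis.
- **Wide roll and tub:** neither moved by more than the measuring noise.
- **Gripper:** it is open and clear of everything.

**Disagreement between checks:** the two cameras disagree with each other by 3–5 mm in absolute position. I corrected for that using the known positions of the gripper and the parked cap. I relied mainly on offsets measured within one camera. No check failed, and the hand-in reported no verdict.

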